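# Load a plaster mould half into the bench dryer through its sprung flaps

## Robot

A 7-joint arm with a two-finger parallel gripper is mounted at the origin on a cart in front of the work surface, level with it; the furniture and walls round the work are solid. World frame = base frame: x ahead of the robot, y to its left, z up, the work surface at z = 0. Lengths are in m, angles in rad, forces in N, time in s.
With the tool pointing down it reaches from about 0.35 to 0.9 m from the base axis. Payload 8.1 kg.
Tool frame: the origin (TCP) lies at the very end of the fingers, on their centre line; the grasp point (between the pads) lies 19 mm behind it (arm.tcp_to_grasp is the z of the grasp point in the tool frame, in m); z points along the fingers, y is the line along which they close (so a half turn about z gives the same grasp; the last joint's range is limited). The gripper opens to 92 mm and grips with 3 to 60 N. Pads are 19 mm wide; open, the fingers measure 130 mm over their backs; the gripper's body (75 mm by 190 mm) begins 47 mm behind the grasp point.
Start: joints at [-1.209, 0.434, 0.025, 1.573, -0.012, 1.134, -0.075], TCP at [0.28, 0.559, 0.227] pointing down, gripper open.
Joint ranges: [-2.62, 2.62], [-0.44, 2.09], [-1.27, 1.32], [0.08, 2.57], [-1.32, 4.46], [0.12, 2], [-2.74, 2.74]. Speed limits (rad/s): [2.22, 2.22, 3.01, 3.01, 3.14, 3.14, 3.14].

## Interface

Orientations are given as a rotation vector (axis times angle).
In Python, from cell import readout, vision, sign_off, arm gives the robot as it stands. The module is installed in compiled form; this text tells all that it offers.
- The arm moves only by the shell command python3 -m creep 'ROWS' [FORCE]. ROWS is JSON, a list of rows, each a list of 5 numbers: the shift along the tool's x, y, z in units of 4 cm (1.0 is 4 cm), then the turn about the tool's z in units of 4 degrees (1.0 is 4 degrees), then the opening, from 0 (shut) to 1 (fully open). A call has 1 to 12 rows; each row shifts and turns the commanded pose from where the row before left it, along the tool's axes as they then stand; what a row does not reach is not made up. A row lasts 1/8 s, in which the tool goes at most 62.5 mm and 10.7 degrees, less where a joint would pass 70% of its speed; a pose out of reach is approached as far as the arm can. A call with a number of a shift or a turn outside -1 to 1 is refused whole. A call with a gripper value outside its range is refused whole. The fingers move at their own pace and stop on an object; FORCE is the grip in N (left out, the last holds). Time passes only in rows, so rows that do not move let the fingers close. It gives the time, the measured TCP pose, the force, the opening and the grip force at its end, in the units of the state.
- readout.observe(): the state, without advancing time (a new reading comes with each control period).
- vision.get_image(name): name is "side" or "top" or "wrist"; returns a dict with "pixels" (480x640x3 uint8, blue, green, red), "z_map" (480x640 float32, m along the optical axis (not along the pixel's ray), 0 where there is no reading), "camera_matrix" (3x3 intrinsics, pixels), "position" and "rotation" of the camera in the world. Camera axes: x right, y up, looking along -z (the intrinsics and any distortion apply to the point x, -y, -z); pixel columns grow to the right and rows downward; lengths in m; the calibration is good to about 2 mm. The wrist camera is an equidistant fisheye: a pixel r from the principal point sees the ray r / f radians off the axis. A picture is of the moment at which its call begins.
- sign_off(): hands the job in; it is judged then, once.
The state is a dict: "clock": time; "joints": joint angles; "dq": joint speeds; "joint_efforts": joint torques, N m; "position": TCP position; "ee_rot": TCP orientation; "force": force on the tool from outside, world axes, zero at the start; "ft_torque": the same for the moment, N m; "width": opening from 0.0 (shut) to 1.0 (fully open); "gripper_force": force on a finger pad.
Only numpy, scipy, OpenCV 4.12 (cv2) and the standard library are available. Lean on these libraries where they do the work, as an engineer would, in place of code of your own. Each camera call takes 0.05 s, during which the arm holds its last target. There are 200 camera calls.

## Task

The plaster mould half that stands on its edge must go into the bench dryer. Stand it on edge in the dryer's infeed, lengthwise between the two guide rails, then push it in through the sprung flaps until it has pressed the sprung start plate at the far end fully home, and take the hand out so that the flaps swing shut behind it. How deep the start plate is set is not known, so push slowly and feel for its stop; do not ram the mould, keep it upright, and leave the other mould half and the cast bird where they are.

Things in the scene. Friction and masses are not known exactly. Their poses are not given: they have to be found in the camera images.
- mould: the mould half to load: cream plaster block, bear-shaped hollow in one face, for handling a solid box 106 x 88 x 47 mm, about 0.48 kg, standing on a long narrow side on the table. Its x axis runs along the 106 mm length (level), y points up (88 mm high), z through the 47 mm thickness to the hollow face. Origin: middle of the plain large face (44 mm above what it stands on)
- mould_mid (a point): the centre of the mould half's 106 x 88 x 47 mm block; axes as mould
- dryer: bench mould dryer, fixed: green housing with a clear pane in its roof, black fan on its left side, infeed tongue towards the robot. Origin on the table, mid-lane, in the gate; x runs along the lane into the dryer, y left, z up. Housing x -2 to 192 mm, y -54 to 54 (fan to y = 76, x 85 to 165), roof at z 107 (switch to 114). Inner floor level with the tongue, 8 mm above the table
- infeed (a point): mid-lane point on the infeed tongue's top, 75 mm before the gate and 8 mm above the table: where the mould's underside goes first; axes as the dryer. Tongue 84 mm wide, from 150 mm before the gate. On both sides of the lane a round guide rail, 8 mm thick, top 28 mm above the table, from 126 to 6 mm before the gate (and again inside), 52 mm clear between them, flared at the front
- gate (a point): mid-lane point on the floor in the gate, 8 mm above the table; axes as the dryer. Opening 58 mm wide between jambs 104 mm high (jambs reach y = 54 mm either side), no lintel: a finger notch in the roof, 74 mm wide, leaves the lane open above from the gate to 62 mm past it, so that upright fingers can follow the mould in and be lifted out
- left_flap (a joint): left one of two orange sprung leaves that close the gate: hinged upright on the left jamb, 27.5 mm beside mid-lane, 24 mm wide plus a soft lip, 3 mm thick, from 12 to 98 mm above the table. 0 = shut across the gate; grows to 1.6 rad as it swings inward, never outward. Spring 0.015 N m plus 0.012 N m per rad. It falls shut once mould (rear end 25 mm past the gate) and fingers are clear
- right_flap (a joint): the right leaf, mirror image, hinged on the right jamb; 0 = shut, grows to 1.6 rad as it swings inward
- start_plate (a joint): how far (m) the red sprung plate at the lane's inner end is pushed in: 0 free, 0.006 hard stop; held in, it runs the fan. Spring 0.3 N plus 0.3 N per mm. Its depth is set anew each time, not reported: free face 133 to 155 mm past the gate, so the mould meets it with its rear end 27 to 49 mm past the gate. The mould slides at 2 to 8 N, leaves included, in jerks
- mate: the other mould half, 106 x 88 x 47 mm, lying flat, hollow up, on the table. Origin: centre of its underside
- bird: cast clay bird, cream, 75 x 68 x 98 mm, standing on the table to the right of the infeed. Origin: centre of its underside
There are look-alikes about, which are no part of the job. What is shaped like the mould but pink is not meant.

How it is judged:
By the outcome, as a careful person would: the job done as asked, in the order asked, and still so for the second after the job is handed in, with the robot touching nothing.
It also fails if it takes over 72 s, if anything falls off the work surface, if the arm or the gripper's body presses on something with over 40 N, if the wrist force passes 120 N, or if a joint passes its speed limit or range.

## Working session

There is one attempt and no reset: what is moved stays moved. The work goes in short steps, Python scripts to look and compute and a shell command to move; the robot and the scene stay as the last step left them, time stands still between calls to the robot, and variables do not carry over. Pictures are saved under pics/ and viewed, at most 10 in all, crops included, and the job is handed in when it is done.

```bash
mkdir -p pics; cat > h.py <<'E'
import numpy as np,cv2
from cell import readout,vision
def cloud(im):
    z=im["z_map"];K=im["camera_matrix"];v,u=np.mgrid[:480,:640]
    p=np.stack([(u-K[0,2])/K[0,0]*z,-(v-K[1,2])/K[1,1]*z,-z],-1)
    return p@np.array(im["rotation"]).T+np.array(im["position"])
E
python3 - <<'E'
from h import *
print(readout.observe())
for n in ("top","side"):
    im=vision.get_image(n);cv2.imwrite(f"pics/{n}0.png",im["pixels"]);print(n,im["position"],np.array(im["rotation"]).round(3).tolist(),im["camera_matrix"].tolist(),[k for k in im])
    np.savez(f"{n}0.npz",c=cloud(im),p=im["pixels"])
E
```

```text
{'clock': 0.0, 'joints': array([-1.20859192,  0.43521354,  0.02497284,  1.5740917 , -0.01158352,
        1.13396324, -0.07511492]), 'dq': array([ 0.00102911,  0.00031474, -0.00047375, -0.00137429,  0.00034756,
        0.00013022,  0.00061458]), 'joint_efforts': array([ 5.22905684e-04, -6.67858958e+01,  9.85351056e-01, -3.14471269e+01,
       -6.04436221e-02,  4.28875198e-02,  1.89669454e-04]), 'position': array([0.2799877 , 0.55822208, 0.22595292]), 'ee_rot': array([-7.23630559e-01, -3.05690956e+00,  2.38418937e-03]), 'force': array([-0.51839299,  0.5273911 , -0.66167295]), 'ft_torque': array([-0.00807732, -0.02951501, -0.03253456]), 'gripper_force': 0.0, 'width': 0.9994139783494292}
top [0.32251387 0.0094711  1.52984902] [0.152, -0.114, -1.597] [[604.6305382255881, 0.0, 327.3247004818634], [0.0, 604.6305382255881, 250.84467188317765], [0.0, 0.0, 1.0]] ['pixels', 'z_map', 'camera_matrix', 'position', 'rotation']Traceback (most recent call last):
  File "<stdin>", line 5, in <module>
  File "h.py", line 6, in cloud
    return p@np.array(im["rotation"]).T+np.array(im["position"])
           ~~~~~~~~~~~~~~~~~~~~~~~~~~~~^~~~~~~~~~~~~~~~~~~~~~~~~
ValueError: operands could not be broadcast together with shapes (480,640) (3,)
```

Rotation is a rotation vector.

```bash
cat > h.py <<'E'
import numpy as np,cv2
from cell import readout,vision
def R_(v): return cv2.Rodrigues(np.array(v,float))[0]
def cloud(im):
    z=im["z_map"];K=im["camera_matrix"];v,u=np.mgrid[:480,:640]
    p=np.stack([(u-K[0,2])/K[0,0]*z,-(v-K[1,2])/K[1,1]*z,-z],-1)
    c=p@R_(im["rotation"]).T+np.array(im["position"]);c[z==0]=np.nan
    return c
def grab(n,tag):
    im=vision.get_image(n);cv2.imwrite(f"pics/{n}{tag}.png",im["pixels"]);c=cloud(im)
    np.savez(f"{n}{tag}.npz",c=c,p=im["pixels"]);return im,c
E
python3 - <<'E'
from h import *
for n in ("top","side"):
    im,c=grab(n,0);print(n,im["position"],im["rotation"])
E
```

```text
top [0.32251387 0.0094711  1.52984902] [ 0.15192752 -0.11365541 -1.59682979]
side [ 0.14248032 -0.68446661  0.82331707] [ 0.80545052 -0.2150106  -0.5399192 ]
```

View pics/top0.png

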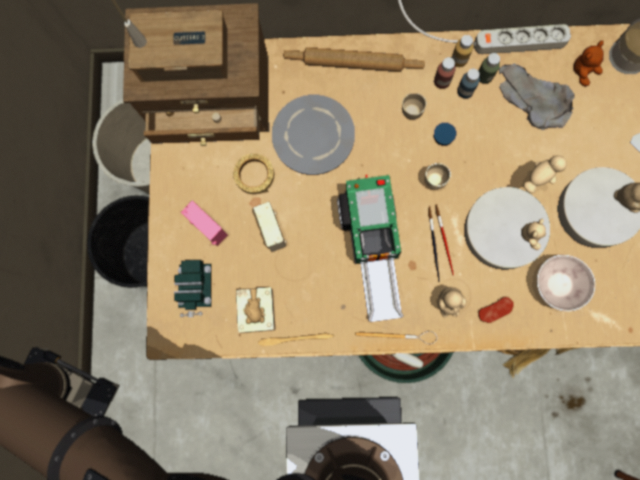

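View pics/side0.png

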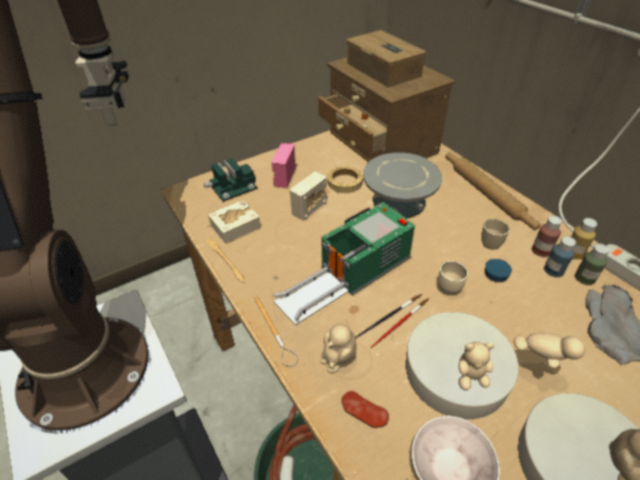

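Candidates for the mould: the cream block on edge at top (268,225) / side (309,196); the pink look-alike at top (203,223); the cream flat one, which is the mate, at top (255,310). I choose the first. The dryer is at (375,220) with its tongue at (382,290), and the bird is at (452,300).

```bash
python3 - <<'E'
from h import *
d=np.load("top0.npz");c=d["c"];p=d["p"]
hsv=cv2.cvtColor(p,cv2.COLOR_BGR2HSV)
def roi(u0,u1,v0,v1):
    m=np.zeros((480,640),bool);m[v0:v1,u0:u1]=1;return m
def rect(m,name):
    q=c[m];r=cv2.minAreaRect((q[:,:2]*1000).astype(np.float32));print(name,m.sum(),r,"z",np.percentile(q[:,2],[5,50,95]).round(4));print("  box",cv2.boxPoints(r).round(0).tolist())
print("table z",np.nanmedian(c[roi(290,320,250,320)][:,2]))
z=c[...,2]
rect(roi(245,290,195,255)&(z>.075)&(z<.1),"mould top")
rect(roi(225,280,280,340)&(z>.02),"mate")
rect(roi(430,475,280,330)&(z>.03),"bird")
rect(roi(335,410,170,270)&(z>.095)&(z<.113),"roof")
rect(roi(335,410,170,270)&(z>.095)&(z<.113)&(hsv[...,0]>40)&(hsv[...,0]<90)&(hsv[...,1]>100),"roofgreen")
w=roi(355,410,255,325)&(hsv[...,1]<60)&(hsv[...,2]>150)&(z<.02)
rect(w,"tongue")
rect(roi(355,410,255,325)&(z>.018)&(z<.035),"rails")
s=np.load("side0.npz");ps=s["p"];cs=s["c"];zs=cs[...,2]
print("side table z",np.nanmedian(zs[260:290,250:270]))
m=roi(285,335,165,220)&(cv2.cvtColor(ps,cv2.COLOR_BGR2HSV)[...,2]>100)
q=cs[m&(zs>.08)&(zs<.1)];print("side mould top",cv2.minAreaRect((q[:,:2]*1000).astype(np.float32)),np.median(q[:,2]))
h2=cv2.cvtColor(ps,cv2.COLOR_BGR2HSV)
m=roi(320,350,240,290)&(h2[...,0]<15)&(h2[...,1]>180)
q=cs[m];print("flaps",np.nanmean(q,0),np.nanmin(q,0),np.nanmax(q,0))
q=cs[roi(270,350,265,325)&(zs>.018)&(zs<.035)];print("rails side",cv2.boxPoints(cv2.minAreaRect((q[:,:2]*1000).astype(np.float32))))
a=cv2.resize(ps[150:340,200:440],None,fx=3,fy=3,interpolation=cv2.INTER_CUBIC);cv2.imwrite("pics/crop1.png",a)
E
```

```text
table z -6.095848055487352e-05
mould top 732 ((641.6683349609375, 184.0154266357422), (108.3207015991211, 42.109745025634766), 18.363449096679688) z [0.0813 0.0873 0.0929]
  box [[584.0, 187.0], [597.0, 147.0], [700.0, 181.0], [686.0, 221.0]]
mate 1542 ((436.70220947265625, 226.42527770996094), (105.77948760986328, 89.43402099609375), 2.9870693683624268) z [0.0258 0.0395 0.0463]
  box [[382.0, 268.0], [386.0, 179.0], [492.0, 185.0], [487.0, 274.0]]
bird 589 ((440.8952331542969, -255.87960815429688), (65.97212219238281, 62.1044807434082), 47.13667297363281) z [0.0397 0.0738 0.0982]
  box [[396.0, -259.0], [441.0, -301.0], [486.0, -253.0], [441.0, -211.0]]
roof 2869 ((645.9646606445312, -60.27592468261719), (197.2711181640625, 135.1811981201172), 6.324159145355225) z [0.0986 0.1065 0.1113]
  box [[540.0, -4.0], [555.0, -138.0], [751.0, -117.0], [737.0, 18.0]]
roofgreen 1158 ((646.2784423828125, -69.9002685546875), (191.58241271972656, 106.5359115600586), 6.03479528427124) z [0.1013 0.1066 0.1112]
  box [[545.0, -27.0], [557.0, -133.0], [747.0, -113.0], [736.0, -7.0]]
tongue 1663 ((478.0015563964844, -90.26133728027344), (151.02818298339844, 87.66534423828125), 6.001100540161133) z [0.0013 0.0077 0.0135]
  box [[398.0, -55.0], [407.0, -142.0], [558.0, -126.0], [549.0, -39.0]]
rails 438 ((484.2255859375, -83.71528625488281), (161.9667205810547, 107.60850524902344), 2.2465016841888428) z [0.0208 0.0271 0.0328]
  box [[401.0, -33.0], [405.0, -141.0], [567.0, -134.0], [563.0, -27.0]]
side table z -0.000852279968252545
side mould top ((620.8350219726562, 217.11251831054688), (107.9336929321289, 132.57232666015625), 29.538604736328125) 0.08701800662925419
flaps [ 0.55130464 -0.08042931  0.06020469] [ 0.54816578 -0.10354232  0.02240187] [ 0.55519101 -0.05589478  0.09967169]
rails side [[ 399.44702  -50.50387]
 [ 408.10822 -142.20001]
 [ 557.58813 -128.08081]
 [ 548.92694  -36.38466]]
```

View pics/crop1.png

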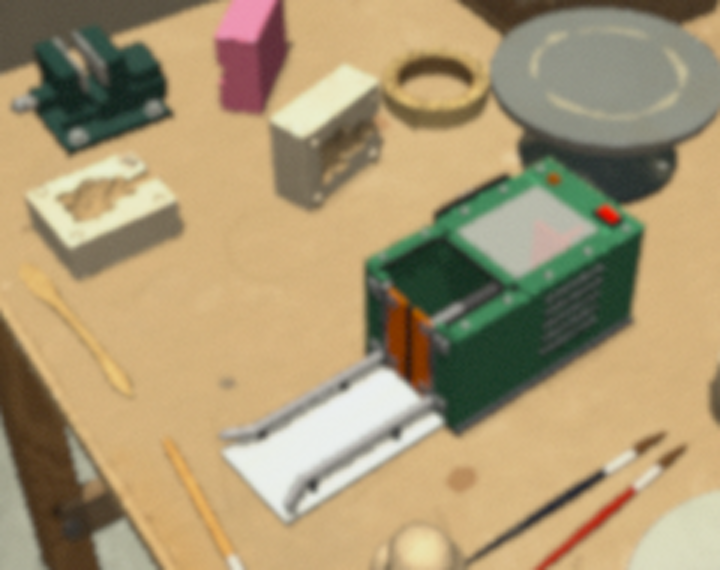

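The crop shows the cream block on edge, hollow facing right, at (325,135). The pink one is separate at (250,60) and the mate lies flat at (105,215), so the choice holds. Gate comes out at about (0.552,-0.081) with yaw 6.0° from roof, flaps and tongue, which agree. First I turn the tool by -45°.

```bash
cat >> h.py <<'E'
def plan(x,y,z,yawx):
    s=readout.observe();R=R_(s["ee_rot"]);d=R.T@(np.array([x,y,z])-s["position"])
    yaw=np.degrees(np.arctan2(R[1,0],R[0,0]));t=(yaw-yawx+180)%360-180
    print("t",round(s["clock"],2),"pos",s["position"].round(4),"yawx",yaw.round(2),"tilt",np.degrees(np.arccos(-R[2,2])).round(2),"units xyz",(d/.04).round(3),"turn units",round(t/4,3),"w",round(s["width"],3),"gf",round(s["gripper_force"],1),"F",s["force"].round(1),"j7",s["joints"][6].round(2))
E
python3 -m creep '[[0,0,0,-1,1],[0,0,0,-1,1],[0,0,0,-1,1],[0,0,0,-1,1],[0,0,0,-1,1],[0,0,0,-1,1],[0,0,0,-1,1],[0,0,0,-1,1],[0,0,0,-1,1],[0,0,0,-1,1],[0,0,0,-1,1],[0,0,0,-0.25,1]]'
python3 -c "
from h import *;plan(.6417,.184,.15,198.4)"
```

```text
clock: 1.65
position: [0.2802, 0.5585, 0.2264]
ee_rot: [0.502, -3.101, 0.001]
force: [-0.3, 0.6, -0.8]
width: 1.001
gripper_force: 0.0
t 1.65 pos [0.2802 0.5585 0.2264] yawx -161.62 tilt 0.04 units xyz [ -5.626 -11.734   1.912] turn units -0.004 w 1.001 gf 0.0 F [-0.3  0.6 -0.8] j7 0.64
```

```bash
python3 -m creep '[[-0.4,-0.8,0,0,1],[-0.47,-0.98,0.1,0,1],[-0.47,-0.98,0.1,0,1],[-0.47,-0.98,0.1,0,1],[-0.47,-0.98,0.1,0,1],[-0.47,-0.98,0.1,0,1],[-0.47,-0.98,0.1,0,1],[-0.47,-0.98,0.1,0,1],[-0.47,-0.98,0.1,0,1],[-0.47,-0.98,0.1,0,1],[-0.47,-0.98,0.1,0,1],[-0.47,-0.98,0.1,0,1]]'
python3 -m creep '[[-0.06,-0.15,0.4,0,1],[0,0,0.3,0,1],[0,0,0,0,1],[0,0,0,0,1]]'
python3 - <<'E'
from h import *
plan(.6417,.184,.04,198.4)
im=vision.get_image("wrist");cv2.imwrite("pics/wrist1.png",im["pixels"]);print(im["position"],im["camera_matrix"].tolist())
# equidistant rays
z=im["z_map"];K=im["camera_matrix"];v,u=np.mgrid[:480,:640]
a=(u-K[0,2])/K[0,0];b=(v-K[1,2])/K[1,1];r=np.hypot(a,b)+1e-9;t=np.tan(r)/r
p=np.stack([a*t*z,-b*t*z,-z],-1)@R_(im["rotation"]).T+im["position"]
hsv=cv2.cvtColor(im["pixels"],cv2.COLOR_BGR2HSV)
m=(r<1.3)&(z>0)&(p[...,2]>.083)&(p[...,2]<.093)&(np.hypot(p[...,0]-.64,p[...,1]-.184)<.08)
q=p[m];print(m.sum(),cv2.minAreaRect((q[:,:2]*1000).astype(np.float32)),np.median(q[:,2]),q[:,:2].mean(0))
E
```

```text
clock: 3.15
position: [0.6384, 0.1883, 0.1825]
ee_rot: [0.5, -3.101, -0.0]
force: [0.5, 0.8, 0.8]
width: 1.0
gripper_force: 0.0
clock: 3.65
position: [0.6412, 0.1859, 0.1552]
ee_rot: [-0.504, 3.101, 0.001]
force: [0.7, -0.3, 0.6]
width: 0.999
gripper_force: 0.0
t 3.65 pos [0.6412 0.1859 0.1552] yawx -161.53 tilt 0.04 units xyz [ 0.004 -0.051  2.879] turn units 0.017 w 0.999 gf 0.0 F [ 0.7 -0.3  0.6] j7 1.52
[0.56832882 0.16168233 0.31276231] [[371.64829954431775, 0.0, 318.2559911735937], [0.0, 371.64829954431775, 239.9549939722002], [0.0, 0.0, 1.0]]
9769 ((640.8821411132812, 185.50453186035156), (105.5571060180664, 42.14712905883789), 18.842744827270508) 0.08750363561856894 [0.63723604 0.18438555]
```

View pics/wrist1.png

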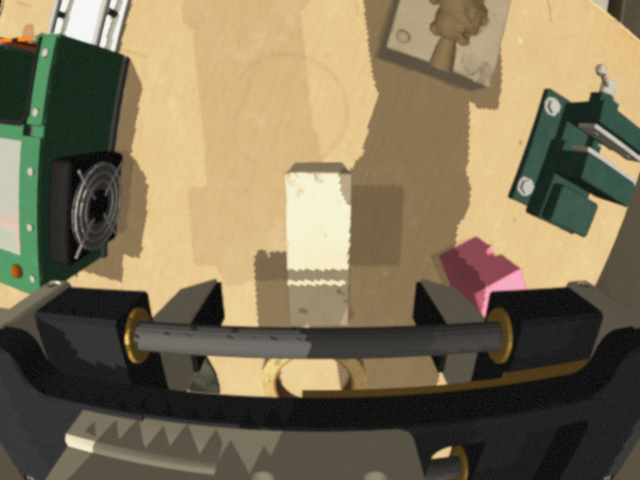

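Wrist view: the mould top at (320,230) lies centred between the open fingers; the pink one at (480,265) is outside them. I descend and grip.

```bash
python3 -m creep '[[0,-0.03,0.5,0,1],[0,0,0.6,0,1],[0,0,0.6,0,1],[0,0,0.5,0,1],[0,0,0.4,0,1],[0,0,0.2,0,1],[0,0,0,0,1],[0,0,0,0,0.3],[0,0,0,0,0.3],[0,0,0,0,0.3],[0,0,0,0,0.3],[0,0,0,0,0.3]]' 25
python3 -c "
from h import *;plan(.6417,.184,.042,198.4)"
```

```text
clock: 5.2
position: [0.6421, 0.1833, 0.0428]
ee_rot: [-0.501, 3.101, 0.0]
force: [0.9, -0.2, -3.3]
width: 0.503
gripper_force: 19.8
t 5.2 pos [0.6421 0.1833 0.0428] yawx -161.63 tilt 0.01 units xyz [0.005 0.02  0.021] turn units -0.008 w 0.503 gf 19.8 F [ 0.9 -0.2 -3.3] j7 1.51
```

```bash
python3 -m creep '[[0,0,-0.3,0,0.3],[0,0,-0.5,0,0.3],[0,0,-0.6,0,0.3],[0,0,-0.6,0,0.3],[0,0,-0.5,0,0.3],[0,0,-0.3,0.5,0.3],[0,0,-0.1,0.8,0.3],[0,0,0,0.8,0.3],[0,0,0,0.8,0.3],[0,0,0,0.22,0.3],[0,0,0,0,0.3]]'
python3 - <<'E'
from h import *
plan(.4764,-.0886,.165,186.0)
im,c=grab("side",2);d=np.load("top0.npz")
# refine dryer: tongue rails from the side/top clouds, fit lines in the lane frame
im,ct=grab("top",2)
g=np.array([.552,-.081]);a=np.radians(6);ex=np.array([np.cos(a),np.sin(a)]);ey=np.array([-ex[1],ex[0]])
for nm,cc in(("side",c),("top",ct),("top0",d["c"])):
    L=np.stack([(cc[...,:2]-g)@ex,(cc[...,:2]-g)@ey],-1)*1000;z=cc[...,2]*1000
    m=(L[...,0]>-95)&(L[...,0]<-15)&(abs(L[...,1])<42)&(z>24)&(z<34)
    for s in(1,-1):
        q=L[m&(s*L[...,1]>15)];print(nm,"rail",s,len(q),np.median(q,0).round(1) if len(q) else "", np.polyfit(q[:,0],q[:,1],1).round(3) if len(q)>5 else "")
    m=(z>101)&(z<111)&(L[...,0]>80)&(L[...,0]<215)&(abs(L[...,1])<70)
    q=L[m];print(" roof x",np.percentile(q[:,0],[1,99]).round(1),"y",np.percentile(q[:,1],[1,99]).round(1)) if len(q) else 0
    m=(z>101)&(z<110)&(L[...,0]>5)&(L[...,0]<60)&(abs(L[...,1])<70)
    q=L[m]; print(" roof front part L",np.percentile(q[q[:,1]>0][:,1],[2,98]).round(1),"R",np.percentile(q[q[:,1]<0][:,1],[2,98]).round(1))
E
```

```text
clock: 6.58
position: [0.642, 0.1832, 0.1588]
ee_rot: [0.162, -3.137, 0.0]
force: [0.4, -0.1, -4.7]
width: 0.506
gripper_force: 25.0
t 6.58 pos [0.642  0.1832 0.1588] yawx -174.1 tilt 0.01 units xyz [ 4.817 -6.334 -0.153] turn units -0.025 w 0.506 gf 25.0 F [ 0.4 -0.1 -4.7] j7 1.33
side rail 1 90 [-56.1  29.5] [1.000e-03 3.014e+01]
side rail -1 101 [-53.  -30.3] [-5.0000e-03 -3.0305e+01]
 roof x [ 80.9 190.9] y [-53.4  53.5]
 roof front part L [34.3 54.7] R [-53.7 -34.2]
top rail 1 74 [-55.4  29.2] [7.0000e-03 2.9673e+01]
top rail -1 80 [-59.5 -30.7] [-6.0000e-03 -3.1122e+01]
 roof x [ 81.2 192. ] y [-54.   52.2]
 roof front part L [35.5 52.8] R [-54.5 -37.3]
top0 rail 1 82 [-56.5  29. ] [-1.0000e-03  2.8977e+01]
top0 rail -1 82 [-54.9 -31. ] [ -0.   -30.76]
 roof x [ 81.  192.5] y [-54.   52.5]
 roof front part L [35.4 53. ] R [-54.5 -37.7]
```

```bash
python3 -m creep '[[0.2,-0.3,0,0,0.3],[0.45,-0.6,0,0,0.3],[0.5,-0.65,0,0,0.3],[0.5,-0.65,0,0,0.3],[0.5,-0.65,0,0,0.3],[0.5,-0.65,0,0,0.3],[0.5,-0.65,0,0,0.3],[0.5,-0.65,0,0,0.3],[0.5,-0.65,0,0,0.3],[0.45,-0.6,0,0,0.3],[0.22,-0.3,0,0,0.3],[0,-0.1,0,0,0.3]]'
python3 -m creep '[[0,0,0.3,0,0.3],[0,0,0.5,0,0.3],[0,0,0.3,0,0.3],[0,0,0,0,0.3]]'
python3 - <<'E'
from h import *
plan(.4764,-.0893,.0508,186.0)
for n in("top","side"):
    im,c=grab(n,3)
    g=np.array([.552,-.0814]);a=np.radians(6);ex=np.array([np.cos(a),np.sin(a)]);ey=np.array([-ex[1],ex[0]])
    L=np.stack([(c[...,:2]-g)@ex,(c[...,:2]-g)@ey],-1)*1000;z=c[...,2]*1000
    m=(abs(L[...,0]+76)<65)&(abs(L[...,1])<30)&(z>45)&(z<165)&(cv2.cvtColor(im["pixels"],cv2.COLOR_BGR2HSV)[...,2]>110)
    q=np.c_[L[m],z[m]];print(n,m.sum(),np.percentile(q,[2,50,98],axis=0).round(1).tolist())
E
```

```text
clock: 8.18
position: [0.4764, -0.094, 0.159]
ee_rot: [-0.159, 3.137, 0.0]
force: [0.1, 0.2, -5.1]
width: 0.508
gripper_force: 25.0
clock: 8.68
position: [0.4762, -0.0924, 0.1135]
ee_rot: [0.163, -3.135, -0.001]
force: [-0.0, -0.4, -4.9]
width: 0.509
gripper_force: 25.0
t 8.68 pos [ 0.4762 -0.0924  0.1135] yawx -174.05 tilt 0.14 units xyz [-0.016  0.077  1.568] turn units -0.012 w 0.509 gf 25.0 F [-0.  -0.4 -4.9] j7 1.79Traceback (most recent call last):
  File "<stdin>", line 8, in <module>
    return _quantile_unchecked(
        a, q, axis, out, overwrite_input, method, keepdims, weights)
    return _ureduce(a,
                    func=_quantile_ureduce_func,
    ...<5 lines>...
                    overwrite_input=overwrite_input,
                    method=method)
    r = func(a, **kwargs)
    result = _quantile(arr,
                       quantiles=q,
    ...<2 lines>...
                       out=out,
                       weights=wgt)
    slices_having_nans = np.isnan(arr[-1, ...])
                                  ~~~^^^^^^^^^
IndexError: index -1 is out of bounds for axis 0 with size 0
```

```bash
python3 -c "
import cv2
a=cv2.imread('pics/side3.png')[150:350,180:440];b=cv2.imread('pics/top3.png')[180:340,300:460]
cv2.imwrite('pics/c3.png',cv2.hconcat([cv2.resize(a,(520,400)),cv2.resize(b,(280,400))]))"
```

```text
[ WARN:0@0.018] global loadsave.cpp:275 findDecoder imread_('pics/side3.png'): can't open/read file: check file path/integrity
Traceback (most recent call last):
TypeError: 'NoneType' object is not subscriptable
```

```bash
python3 -m creep '[[0,0.04,0.1,0,0.3],[0,0.04,0.3,0,0.3],[0,0,0.4,0,0.3],[0,0,0.1,0,0.3],[0,0,0,0,0.3],[0,0,0,0,0.3]]'
python3 - <<'E'
from h import *
plan(.4764,-.0893,.0508,186.0)
im,c=grab("side",3)
g=np.array([.552,-.0814]);a=np.radians(6);ex=np.array([np.cos(a),np.sin(a)]);ey=np.array([-ex[1],ex[0]])
L=np.stack([(c[...,:2]-g)@ex,(c[...,:2]-g)@ey],-1)*1000;z=c[...,2]*1000
m=(abs(L[...,0]+76)<65)&(abs(L[...,1])<35)&(z>55)&(z<100)
for lo,hi in((-125,-100),(-50,-25)):
    q=L[m&(L[...,0]>lo)&(L[...,0]<hi)];print(lo,len(q),np.percentile(q[:,1],[2,50,98]).round(1))
q=L[m&(abs(L[...,1])<24)];print("x ext",np.percentile(q[:,0],[1,99]))
cv2.imwrite('pics/c3.png',cv2.resize(im["pixels"][150:350,180:440],(780,600),interpolation=cv2.INTER_CUBIC))
E
```

```text
clock: 9.48
position: [0.4768, -0.0901, 0.0791]
ee_rot: [-0.161, 3.137, -0.0]
force: [1.0, 0.2, -4.8]
width: 0.51
gripper_force: 25.0
t 9.47 pos [ 0.4768 -0.0901  0.0791] yawx -174.12 tilt 0.05 units xyz [0.009 0.021 0.708] turn units -0.03 w 0.51 gf 25.0 F [ 1.   0.2 -4.8] j7 1.79
-125 110 [-20.8 -18.4 -11.4]Traceback (most recent call last):
  File "<stdin>", line 8, in <module>
    return _quantile_unchecked(
        a, q, axis, out, overwrite_input, method, keepdims, weights)
    return _ureduce(a,
                    func=_quantile_ureduce_func,
    ...<5 lines>...
                    overwrite_input=overwrite_input,
                    method=method)
    r = func(a, **kwargs)
    result = _quantile(arr,
                       quantiles=q,
    ...<2 lines>...
                       out=out,
                       weights=wgt)
    slices_having_nans = np.isnan(arr[-1, ...])
                                  ~~~^^^^^^^^^
IndexError: index -1 is out of bounds for axis 0 with size 0
```

```bash
python3 - <<'E'
import cv2,numpy as np
p=cv2.imread("pics/side3.png");cv2.imwrite('pics/c3.png',cv2.resize(p[130:350,180:440],(780,600),interpolation=cv2.INTER_CUBIC))
E
```

```text
(no output)
```

View pics/c3.png

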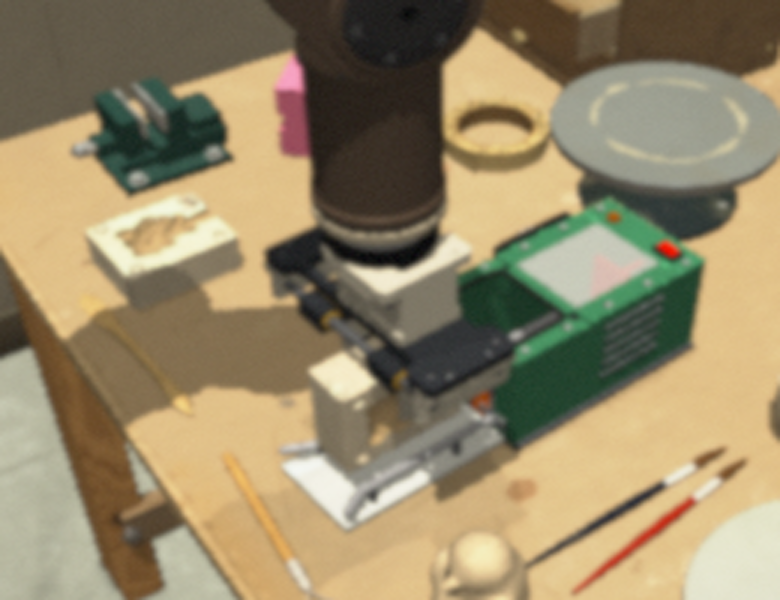

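The crop shows the mould gripped upright over the lane at (350,420), between the rails (right rail at (420,465)). I check the lateral fit with the wrist camera.

```bash
cat >> h.py <<'E'
G=np.array([.552,-.0814]);A=np.radians(6);EX=np.array([np.cos(A),np.sin(A)]);EY=np.array([-EX[1],EX[0]])
def wrist():
    im=vision.get_image("wrist");z=im["z_map"];K=im["camera_matrix"];v,u=np.mgrid[:480,:640]
    a=(u-K[0,2])/K[0,0];b=(v-K[1,2])/K[1,1];r=np.hypot(a,b)+1e-9;t=np.tan(r)/r
    p=np.stack([a*t*z,-b*t*z,-z],-1)@R_(im["rotation"]).T+im["position"];p[(z==0)|(r>1.4)]=np.nan
    L=np.stack([(p[...,:2]-G)@EX,(p[...,:2]-G)@EY,p[...,2]],-1)*1000
    return im["pixels"],L
E
python3 - <<'E'
from h import *
p,L=wrist();cv2.imwrite("pics/wrist4.png",p)
x,y,z=L[...,0],L[...,1],L[...,2]
m=(z>118)&(z<130)&(abs(y)<40)&(x>-140)&(x<-95)
print("mould rear top y",np.percentile(y[m],[1,50,99]).round(1),"xmin",np.percentile(x[m],1).round(1),m.sum(),np.median(z[m]))
for s in(1,-1):
    m=(z>22)&(z<34)&(s*y>20)&(s*y<42)&(x>-112)&(x<-20);print("rail",s,m.sum(),np.percentile(y[m],[2,50,98]).round(1) if m.any() else "",np.nanmedian(x[m]) if m.any() else "")
E
```

```text
mould rear top y [-18.6   1.6  21.8] xmin -128.4 12549 123.85536512697337
rail 1 0  
rail -1 13 [-32.4 -31.5 -30.3] -110.98256824291464
```

```bash
python3 -m creep '[[0,0.015,0.1,0,0.3],[0,0,0.15,0,0.3],[0,0,0.15,0,0.3],[0,0,0.15,0,0.3],[0,0,0.05,0,0.3],[0,0,0.05,0,0.3],[0,0,0.03,0,0.3],[0,0,0,0,0.3]]'
python3 -c "
from h import *;plan(.4764,-.0893,.0508,186.0)"
```

```text
clock: 10.58
position: [0.4764, -0.0894, 0.0516]
ee_rot: [-0.161, 3.137, 0.0]
force: [0.6, -0.2, -4.6]
width: 0.506
gripper_force: 25.0
t 10.57 pos [ 0.4764 -0.0894  0.0516] yawx -174.11 tilt 0.01 units xyz [0.    0.003 0.019] turn units -0.028 w 0.506 gf 25.0 F [ 0.6 -0.2 -4.6] j7 1.79
```

```bash
python3 -m creep '[[0,0,0.03,0,0.3],[0,0,0,0,0.3],[0,0,0,0,0.7],[0,0,0,0,1],[0,0,0,0,1],[0,0,0,0,1]]'
python3 -m creep '[[0,0,-0.3,0,1],[0,0,-0.5,0,1],[0,0,-0.6,0,1],[0.3,0,-0.4,0,0.5],[0.6,0,0,0,0],[0.7,0,0,0,0],[0.5,0,0,0,0],[0.1,0,0.3,0,0],[0,0,0,0,0],[0,0,0,0,0],[0,0,0,0,0],[0,0,0,0,0]]'
python3 - <<'E'
from h import *
s=readout.observe();print(((s["position"][:2]-G)@EX*1000).round(1),((s["position"][:2]-G)@EY*1000).round(1))
plan(.552-.163*EX[0],-.0814-.163*EX[1],.052,186)
p,L=wrist();cv2.imwrite("pics/wrist5.png",p)
im,c=grab("side",5);cv2.imwrite('pics/c5.png',cv2.resize(im["pixels"][130:350,180:440],(780,600),interpolation=cv2.INTER_CUBIC))
x,y=[(c[...,:2]-G)@e*1000 for e in(EX,EY)];z=c[...,2]*1000
m=(z>93)&(z<99)&(abs(y)<35)&(x>-140)&(x<-15);print("top",m.sum(),np.percentile(x[m],[1,99]),np.percentile(y[m],[1,99]),cv2.minAreaRect(np.c_[x[m],y[m]].astype(np.float32)))
E
```

```text
clock: 11.32
position: [0.4765, -0.0894, 0.0503]
ee_rot: [-0.161, 3.137, 0.0]
force: [0.7, -0.1, 0.2]
width: 0.891
gripper_force: 0.0
clock: 12.82
position: [0.3892, -0.0984, 0.1104]
ee_rot: [-0.161, 3.137, -0.0]
force: [0.2, 0.2, 0.4]
width: 0.071
gripper_force: 0.0
-163.6 0.1
t 12.82 pos [ 0.3892 -0.0984  0.1104] yawx -174.11 tilt 0.01 units xyz [-0.016 -0.002  1.459] turn units -0.027 w 0.071 gf 0.0 F [0.2 0.2 0.4] j7 1.82
top 229 [-73.17213634 -25.67845247] [-18.45441732  21.99186577] ((-49.55870819091797, 1.906036376953125), (43.53755569458008, 49.41272735595703), 86.85883331298828)
```

View pics/c5.png

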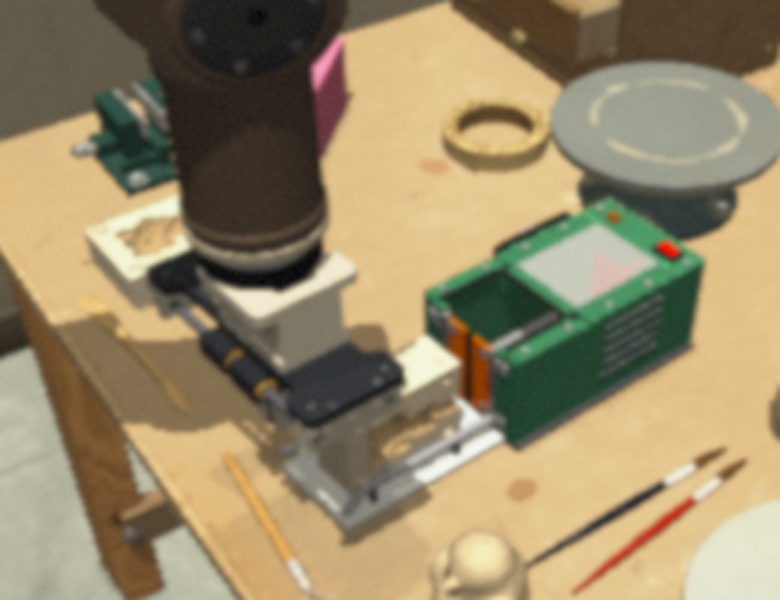

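The mould stands on the tongue between the rails, with its front just before the flaps (455,370). The hand is now behind it. I lower it and start pushing slowly.

```bash
python3 -m creep '[[0,0,0.3,0,0],[0,0,0.5,0,0],[0,0,0.4,0,0],[0,0,0.25,0,0],[0,0,0,0,0],[0,0,0,0,0]]' 10
python3 -m creep '[[-0.2,0,0,0,0],[-0.2,0,0,0,0],[-0.1,0,0,0,0],[-0.1,0,0,0,0],[-0.1,0,0,0,0],[-0.1,0,0,0,0]]'
python3 -m creep '[[-0.1,0,0,0,0],[-0.1,0,0,0,0],[-0.1,0,0,0,0],[-0.1,0,0,0,0],[-0.1,0,0,0,0],[-0.1,0,0,0,0]]'
cat >> h.py <<'E'
def st():
    s=readout.observe();d=s["position"][:2]-G;print("t",round(s["clock"],2),"lane TCP",(d@EX*1000).round(1),(d@EY*1000).round(1),"z",s["position"][2].round(4),"F lane",(s["force"][:2]@EX).round(2),(s["force"][:2]@EY).round(2),s["force"][2].round(2),"T",s["ft_torque"].round(2))
E
python3 -c "
from h import *;st()"
```

```text
clock: 13.68
position: [0.389, -0.0985, 0.0525]
ee_rot: [-0.161, 3.137, -0.0]
force: [0.2, -0.4, -0.2]
width: 0.004
gripper_force: 0.0
clock: 14.42
position: [0.42, -0.0952, 0.0521]
ee_rot: [0.161, -3.136, -0.0]
force: [-3.0, 1.2, 0.4]
width: 0.004
gripper_force: 1.3
clock: 15.18
position: [0.4384, -0.0929, 0.0514]
ee_rot: [0.159, -3.126, -0.002]
force: [-22.5, -1.0, 15.0]
width: 0.005
gripper_force: 11.1
t 15.18 lane TCP -114.2 0.4 z 0.0514 F lane -22.49 1.38 15.04 T [-0.11  4.    0.  ]
```

Force is too high at 22 N. I back off a little and look.

```bash
python3 -m creep '[[0.2,0,0,0,0],[0.2,0,0,0,0],[0,0,0,0,0]]'
python3 - <<'E'
from h import *
st()
im,c=grab("side",6);a=cv2.resize(im["pixels"][190:320,250:420],(510,390),interpolation=cv2.INTER_CUBIC)
p,L=wrist();cv2.imwrite("pics/wrist6.png",p)
b=cv2.resize(p[:,100:540],(357,390))
cv2.imwrite('pics/c6.png',cv2.resize(cv2.hconcat([a,b]),(800,360)))
x,y=[(c[...,:2]-G)@e*1000 for e in(EX,EY)];z=c[...,2]*1000
for n,x,y,z in(("side",x,y,z),("wrist",L[...,0],L[...,1],L[...,2])):
    m=(z>85)&(z<103)&(abs(y)<26)&(x>-130)&(x<-8);q=np.c_[x[m],y[m],z[m]]
    print(n,len(q),np.percentile(q,[1,50,99],axis=0).round(1).tolist(),np.polyfit(q[:,0],q[:,2],1) if len(q)>9 else 0)
E
```

```text
clock: 15.55
position: [0.429, -0.0944, 0.0526]
ee_rot: [-0.161, 3.136, -0.0]
force: [0.1, -0.4, -0.4]
width: 0.004
gripper_force: 0.0
t 15.55 lane TCP -123.7 -0.1 z 0.0526 F lane 0.01 -0.43 -0.43 T [ 0.03  0.01 -0.  ]
side 359 [[-63.0, -19.1, 86.2], [-34.0, -2.1, 95.0], [-8.5, 22.1, 98.3]] [-1.72200001e-02  9.40737531e+01]
wrist 370 [[-122.4, -2.8, 86.6], [-114.9, -0.4, 97.9], [-104.3, 2.7, 99.5]] [-0.53941138 34.49618696]
```

View pics/c6.png

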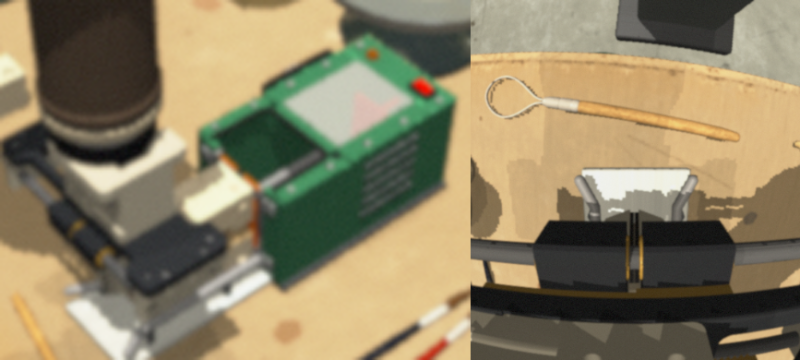

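The picture shows the mould's front in the gate against the flaps; I can't see what blocks it. I lift off and look straight down on the gate with the wrist camera.

```bash
python3 -m creep '[[0.1,0,-0.4,0,0],[0,0,-0.8,0,0],[0,0,-0.9,0,0],[-0.5,0,-0.9,0,0],[-0.9,0,-0.5,0,0],[-0.9,0,0,0,0],[-0.9,0,0,0,0],[-0.9,0,0,0,0],[-0.9,0,0,0,0],[-0.6,0,0,0,0],[0,0,0,0,0],[0,0,0,0,0]]'
python3 - <<'E'
from h import *
st();p,L=wrist();np.savez("w7.npz",p=p,L=L)
x,y,z=L[...,0],L[...,1],L[...,2]
m=(z>88)&(z<103)&(abs(y)<30)&(x>-125)&(x<-8);q=np.c_[x[m],y[m]].astype(np.float32)
print("mould",m.sum(),cv2.minAreaRect(q),np.median(z[m]),np.polyfit(x[m],z[m],1))
for a in range(-100,0,20):
    k=m&(x>a)&(x<a+10);print(a,np.percentile(y[k],[1,99]).round(1),np.median(z[k]).round(1)) if k.sum()>20 else 0
for s in(1,-1):
    k=(z>22)&(z<33)&(s*y>20)&(s*y<42)&(x>-110)&(x<-10);print("rail",s,k.sum(),np.percentile(y[k],[2,50,98]).round(1) if k.sum() else "")
    k=(z>100)&(z<112)&(s*y>28)&(s*y<60)&(x>5)&(x<55);print("roof",s,k.sum(),np.percentile(y[k],[1,99]).round(1) if k.sum() else "")
ys,xs=np.where((abs(x+20)<70)&(abs(y)<60)&(z>-5));print(xs.min(),xs.max(),ys.min(),ys.max())
c=p[ys.min():ys.max(),xs.min():xs.max()];f=min(800/c.shape[1],600/c.shape[0]);cv2.imwrite("pics/c7.png",cv2.resize(c,None,fx=f,fy=f,interpolation=cv2.INTER_CUBIC))
E
```

```text
clock: 17.15
position: [0.6469, -0.0719, 0.1921]
ee_rot: [0.161, -3.137, 0.0]
force: [0.4, 0.1, -0.3]
width: 0.005
gripper_force: 0.0
t 17.15 lane TCP 95.4 -0.5 z 0.1921 F lane 0.37 0.04 -0.26 T [0.09 0.03 0.03]
mould 5805 ((-43.08420181274414, 2.4289608001708984), (42.33613967895508, 70.03143310546875), 89.76808166503906) 95.668526595713 [-1.09510271e-03  9.55835950e+01]
-80 [-18.   22.5] 95.8
-60 [-18.   22.8] 95.7
-40 [-17.8  22.6] 95.7
-20 [-18.6  22.8] 95.6
rail 1 669 [29.3 32.  35.1]
roof 1 1959 [37.2 54.8]
rail -1 937 [-32.5 -28.5 -25. ]
roof -1 1965 [-52.7 -35.4]
238 402 0 181
```

View pics/c7.png

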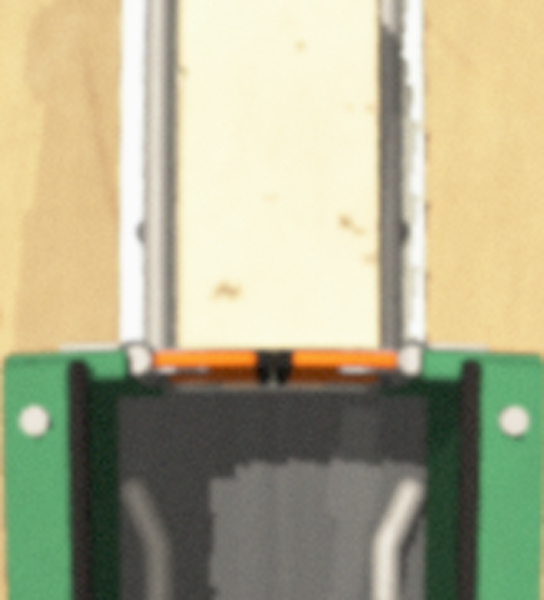

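From above: the mould is straight and centred between the rails (columns 178–380). Its front edge lies flat on the still shut flaps (row 350). The push seems to have pressed the mould down, since the arm gave way under load. A firmer way through the flaps is to grip the mould near its rear end, drive it in as far as the fingers may go, then push from behind.

```bash
python3 -m creep '[[0.3,0,0,0,0.5],[0.7,0,0,0,1],[0.9,0,0,0,1],[0.9,0,0,0,1],[0.9,0,0,0,1],[0.7,0,0,0,1],[0.35,0,0.3,0,1],[0,0,0.6,0,1],[0,0,0.6,0,1],[0,0,0,0,1],[0,0,0,0,1]]'
python3 - <<'E'
from h import *
st();plan(G[0]-.094*EX[0],G[1]-.094*EX[1],.052,186)
E
```

```text
clock: 18.58
position: [0.4584, -0.0914, 0.1332]
ee_rot: [-0.161, 3.137, -0.0]
force: [0.4, -0.1, 0.2]
width: 0.997
gripper_force: 0.0
t 18.57 lane TCP -94.2 -0.2 z 0.1332 F lane 0.39 -0.13 0.2 T [0.02 0.05 0.01]
t 18.57 pos [ 0.4584 -0.0914  0.1332] yawx -174.13 tilt 0.05 units xyz [-2.000e-03  5.000e-03  2.031e+00] turn units -0.033 w 0.997 gf 0.0 F [ 0.4 -0.1  0.2] j7 1.79
```

```bash
python3 -m creep '[[0,0,0.4,0,1],[0,0,0.6,0,1],[0,0,0.6,0,1],[0,0,0.4,0,1],[0,0,0,0,1],[0,0,0,0,0.3],[0,0,0,0,0.3],[0,0,0,0,0.3],[0,0,0,0,0.3],[0,0,0,0,0.3]]' 20
python3 -m creep '[[-0.05,0,0,0,0.3],[-0.05,0,0,0,0.3],[-0.05,0,0,0,0.3],[-0.05,0,0,0,0.3]]'
python3 -c "
from h import *;st()"
```

```text
clock: 19.82
position: [0.4585, -0.0913, 0.0524]
ee_rot: [-0.161, 3.137, 0.0]
force: [-1.5, 1.6, 1.0]
width: 0.508
gripper_force: 13.5
clock: 20.32
position: [0.4605, -0.0908, 0.0515]
ee_rot: [0.159, -3.127, -0.001]
force: [-18.3, -0.6, 15.0]
width: 0.505
gripper_force: 20.0
t 20.32 lane TCP -92.0 0.2 z 0.0515 F lane -18.25 1.34 15.04 T [-0.38  3.63  0.04]
```

Blocked again at 18 N with an upward 15 N: the arm's compliance is wedging the mould onto the floor. I back off, take the weight (lift about 2 mm) and test once more, reading the side force too.

```bash
python3 -m creep '[[0.15,0,0,0,0.3],[0.1,0,-0.05,0,0.3],[0,0,-0.03,0,0.3],[0,0,0,0,0.3]]' 30 >/dev/null
python3 -c "
from h import *;st()"
python3 -m creep '[[-0.05,0,0,0,0.3],[-0.05,0,0,0,0.3],[-0.05,0,0,0,0.3]]' >/dev/null
python3 -c "
from h import *;st()"
python3 -m creep '[[-0.03,0,0,0,0.3],[-0.03,0,0,0,0.3],[-0.03,0,0,0,0.3]]' >/dev/null
python3 - <<'E'
from h import *
st()
im,c=grab("side",8);a=cv2.resize(im["pixels"][170:320,270:420],(600,600),interpolation=cv2.INTER_CUBIC)
cv2.imwrite("pics/c8.png",a)
E
```

```text
t 20.82 lane TCP -95.5 -0.0 z 0.0557 F lane 0.15 -0.06 -5.79 T [ 0.    0.23 -0.01]
t 21.2 lane TCP -92.2 0.1 z 0.055 F lane -7.91 -0.14 -1.53 T [-0.14  2.02  0.01]
t 21.57 lane TCP -90.1 0.3 z 0.0547 F lane -10.22 0.26 -1.29 T [-0.07  2.35 -0.04]
```

View pics/c8.png

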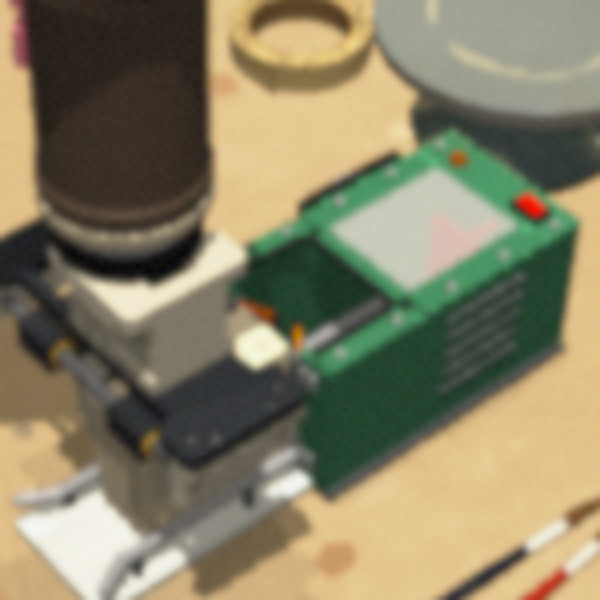

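The flaps are now opening inwards (orange at (258,310) and (297,335)) and the force has flattened at 10 N. I go on slowly.

```bash
python3 -m creep '[[-0.04,0,0,0,0.3],[-0.04,0,0,0,0.3],[-0.04,0,0,0,0.3],[-0.04,0,0,0,0.3]]' >/dev/null
python3 -c "
from h import *;st()"
python3 -m creep '[[-0.05,0,0,0,0.3],[-0.05,0,0,0,0.3],[-0.05,0,0,0,0.3],[-0.05,0,0,0,0.3],[-0.05,0,0,0,0.3],[-0.05,0,0,0,0.3]]' >/dev/null
python3 -c "
from h import *;st()"
```

```text
t 22.12 lane TCP -82.6 0.4 z 0.0546 F lane -5.6 0.98 -5.97 T [0.05 1.37 0.09]
t 22.88 lane TCP -67.6 -0.1 z 0.0556 F lane -1.89 0.57 -6.17 T [0.06 0.58 0.02]
```

```bash
python3 -m creep '[[-0.08,0,0,0,0.3],[-0.08,0,0,0,0.3],[-0.08,0,0,0,0.3],[-0.08,0,0,0,0.3],[-0.08,0,0,0,0.3],[-0.08,0,0,0,0.3]]' >/dev/null
python3 -c "
from h import *;st()"
python3 -m creep '[[-0.08,0,0,0,0.3],[-0.08,0,0,0,0.3],[-0.08,0,0,0,0.3],[-0.08,0,0,0,0.3],[-0.08,0,0,0,0.3],[-0.05,0,0,0,0.3],[-0.03,0,0,0,0.3],[0,0,0,0,0.3]]' >/dev/null
python3 -c "
from h import *;st()"
```

```text
t 23.62 lane TCP -48.6 -0.1 z 0.0555 F lane -1.08 0.07 -5.19 T [ 0.04  0.53 -0.02]
t 24.62 lane TCP -29.4 -0.2 z 0.0555 F lane -0.25 0.74 -6.22 T [0.11 0.24 0.02]
```

```bash
python3 -m creep '[[-0.08,0,0,0,0.3],[-0.1,0,0,0,0.3],[-0.08,0,0,0,0.3],[-0.02,0,0.03,0,0.3],[0,0,0.03,0,0.3],[0,0,0.02,0,0.3],[0,0,0,0,0.3],[0,0,0,0,0.6],[0,0,0,0,0.9],[0,0,0,0,0.9],[0,0,0,0,0.9]]' >/dev/null
python3 -c "
from h import *;st()"
python3 -m creep '[[0,0,-0.4,0,0.9],[0,0,-0.6,0,0.9],[0,0,-0.5,0,0.9],[0.3,0,-0.1,0,0.5],[0.5,0,0,0,0],[0.25,0,0,0,0],[0,0,0,0,0],[0,0,0,0,0],[0,0,0,0,0],[0,0,0,0,0],[0,0,0,0,0]]' 10
python3 - <<'E'
from h import *
st()
im,c=grab("side",9);x,y=[(c[...,:2]-G)@e*1000 for e in(EX,EY)];z=c[...,2]*1000
m=(z>90)&(z<101)&(abs(y)<24)&(x>-60)&(x<75)&(cv2.cvtColor(im["pixels"],cv2.COLOR_BGR2HSV)[...,2]>150);print(m.sum(),np.percentile(x[m],[1,99]),np.polyfit(x[m],z[m],1),np.percentile(y[m],[1,99]))
cv2.imwrite("pics/c9.png",cv2.resize(im["pixels"][170:320,270:420],(600,600),interpolation=cv2.INTER_CUBIC))
E
```

```text
t 26.0 lane TCP -18.4 -0.2 z 0.0524 F lane 0.29 0.43 -0.04 T [0.06 0.02 0.03]
clock: 27.38
position: [0.492, -0.0878, 0.1162]
ee_rot: [0.161, -3.137, -0.0]
force: [-0.2, 0.1, -0.3]
width: 0.079
gripper_force: 0.0
t 27.38 lane TCP -60.3 -0.1 z 0.1162 F lane -0.22 0.12 -0.34 T [0.03 0.   0.03]
41 [25.08625327 66.16968079] [-2.89306245e-03  9.48604943e+01] [-22.0401052   -4.94043674]
```

View pics/c9.png

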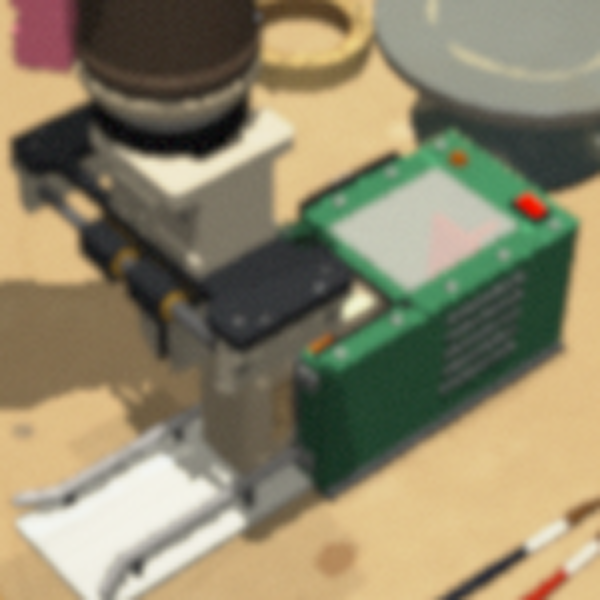

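The mould stands upright in the gate with the flaps opened at its sides (orange at (320,345)); its top shows in the notch at (360,305). Now I push from behind with shut fingers.

```bash
python3 -m creep '[[0,0,0.4,0,0],[0,0,0.6,0,0],[0,0,0.4,0,0],[0,0,0.17,0,0],[0,0,0,0,0],[-0.1,0,0,0,0],[-0.1,0,0,0,0],[-0.1,0,0,0,0],[-0.1,0,0,0,0],[-0.05,0,0,0,0],[-0.05,0,0,0,0],[-0.05,0,0,0,0]]' >/dev/null
python3 -c "
from h import *;st()"
python3 -m creep '[[-0.08,0,0,0,0],[-0.08,0,0,0,0],[-0.08,0,0,0,0],[-0.08,0,0,0,0],[-0.08,0,0,0,0],[-0.08,0,0,0,0]]' >/dev/null
python3 -c "
from h import *;st()"
```

```text
t 28.93 lane TCP -40.3 -0.1 z 0.0532 F lane -6.01 -0.21 3.43 T [-0.05  1.06  0.04]
t 29.68 lane TCP -21.0 -0.2 z 0.0532 F lane -6.29 -1.09 3.1 T [0.03 1.07 0.01]
```

```bash
python3 -m creep '[[-0.08,0,0,0,0],[-0.08,0,0,0,0],[-0.08,0,0,0,0],[-0.08,0,0,0,0],[-0.08,0,0,0,0],[-0.08,0,0,0,0],[-0.08,0,0,0,0],[-0.08,0,0,0,0]]' >/dev/null
python3 -c "
from h import *;st()"
for i in 1; do python3 -m creep '[[-0.04,0,0,0,0],[-0.04,0,0,0,0],[-0.04,0,0,0,0],[-0.04,0,0,0,0]]' >/dev/null; done
python3 -c "
from h import *;st()"
python3 -m creep '[[-0.03,0,0,0,0],[-0.03,0,0,0,0]]' >/dev/null
python3 -c "
from h import *;st()"
python3 -m creep '[[-0.03,0,0,0,0],[-0.03,0,0,0,0]]' >/dev/null
python3 -c "
from h import *;st()"
```

```text
t 30.68 lane TCP 4.6 -0.3 z 0.0532 F lane -7.21 0.02 3.38 T [-0.03  1.05 -0.  ]
t 31.18 lane TCP 11.1 -0.3 z 0.0532 F lane -6.45 0.07 3.7 T [-0.06  1.04 -0.01]
t 31.43 lane TCP 13.5 -0.3 z 0.0532 F lane -6.35 0.1 3.33 T [-0.03  1.04 -0.02]
t 31.68 lane TCP 15.9 -0.3 z 0.0532 F lane -5.9 -0.26 2.33 T [-0.07  0.99 -0.02]
```

```bash
python3 -m creep '[[-0.03,0,0,0,0],[-0.03,0,0,0,0]]' >/dev/null; python3 -c "from h import *;st()"
python3 -m creep '[[-0.03,0,0,0,0],[-0.03,0,0,0,0]]' >/dev/null; python3 -c "from h import *;st()"
python3 -m creep '[[-0.03,0,0,0,0],[-0.03,0,0,0,0]]' >/dev/null; python3 -c "from h import *;st()"
python3 -m creep '[[-0.03,0,0,0,0],[-0.03,0,0,0,0]]' >/dev/null; python3 -c "from h import *;st()"
```

```text
t 31.93 lane TCP 18.3 -0.3 z 0.0532 F lane -5.27 0.71 2.85 T [-0.06  1.07  0.  ]
t 32.17 lane TCP 20.7 -0.3 z 0.0531 F lane -5.17 -0.15 4.57 T [-0.06  1.02  0.  ]
t 32.42 lane TCP 23.1 -0.4 z 0.0532 F lane -5.2 0.57 3.56 T [-0.05  1.04 -0.01]
t 32.67 lane TCP 25.6 -0.3 z 0.0531 F lane -5.93 0.59 4.15 T [-0.02  1.   -0.01]
```

```bash
python3 -m creep '[[-0.03,0,0,0,0],[-0.03,0,0,0,0]]' >/dev/null; python3 -c "from h import *;st()"
python3 -m creep '[[-0.03,0,0,0,0],[-0.03,0,0,0,0]]' >/dev/null; python3 -c "from h import *;st()"
python3 -m creep '[[-0.03,0,0,0,0],[-0.03,0,0,0,0]]' >/dev/null; python3 -c "from h import *;st()"
python3 -m creep '[[-0.03,0,0,0,0],[-0.03,0,0,0,0]]' >/dev/null; python3 -c "from h import *;st()"
```

```text
t 32.92 lane TCP 27.9 -0.3 z 0.0532 F lane -6.07 -0.5 3.41 T [-0.09  1.04 -0.01]
t 33.17 lane TCP 30.4 -0.4 z 0.0532 F lane -5.34 -0.79 4.27 T [-0.07  1.03 -0.  ]
t 33.42 lane TCP 32.5 -0.4 z 0.0531 F lane -6.66 -0.0 4.35 T [-0.04  1.2  -0.  ]
t 33.67 lane TCP 34.9 -0.3 z 0.0531 F lane -5.87 -0.45 2.99 T [-0.18  0.99 -0.06]
```

```bash
python3 -m creep '[[-0.03,0,0,0,0],[-0.03,0,0,0,0]]' >/dev/null; python3 -c "from h import *;st()"
python3 -m creep '[[-0.025,0,0,0,0],[-0.025,0,0,0,0]]' >/dev/null; python3 -c "from h import *;st()"
python3 -m creep '[[-0.025,0,0,0,0],[-0.025,0,0,0,0]]' >/dev/null; python3 -c "from h import *;st()"
```

```text
t 33.92 lane TCP 37.3 -0.4 z 0.0531 F lane -6.49 -0.61 4.61 T [-0.12  1.17  0.  ]
t 34.17 lane TCP 38.0 -0.4 z 0.053 F lane -13.01 1.18 10.38 T [-0.09  2.45  0.09]
t 34.42 lane TCP 38.1 -0.5 z 0.0528 F lane -19.85 0.24 14.52 T [-0.09  3.55  0.13]
```

A hard stop at TCP 38 mm (rear end about 47 mm past the gate, inside the expected 33–55): the force went from 6.5 to 20 N within 0.8 mm. I ease off, lift the fingers straight out and look from above by numbers.

```bash
python3 -m creep '[[0.05,0,0,0,0],[0.05,0,0,0,0],[0.1,0,0,0,0],[0,0,0,0,0]]' >/dev/null; python3 -c "from h import *;st()"
python3 -m creep '[[0,0,-0.2,0,0],[0,0,-0.4,0,0],[0,0,-0.6,0,0],[0,0,-0.7,0,0],[0,0,-0.7,0,0],[-0.4,0,-0.5,0,0],[-0.7,0,-0.2,0,0],[-0.7,0,0,0,0],[-0.4,0,0,0,0],[0,0,0,0,0],[0,0,0,0,0]]'
python3 - <<'E'
from h import *
st();p,L=wrist();cv2.imwrite("pics/wrist10.png",p)
x,y,z=L[...,0],L[...,1],L[...,2];h=cv2.cvtColor(p,cv2.COLOR_BGR2HSV)
m=(z>90)&(z<101)&(abs(y)<24)&(x>5)&(x<75)&(h[...,2]>90);print("mould",m.sum(),np.percentile(x[m],[0.5,5,99]).round(1),np.polyfit(x[m],z[m],1).round(3),np.median(z[m]))
o=(h[...,0]<14)&(h[...,1]>170)&(h[...,2]>80)&(abs(y)<32)&(x>-15)&(x<40)&(z>10)
for s in(1,-1):
    k=o&(s*y>0);print("flap",s,k.sum(),np.percentile(x[k],[2,50,98]).round(1) if k.any() else "",np.percentile(y[k],[2,98]).round(1) if k.any() else "")
E
```

```text
t 34.92 lane TCP 35.5 -0.3 z 0.0537 F lane -0.65 -0.41 -0.38 T [ 0.09  0.01 -0.04]
clock: 36.3
position: [0.674, -0.0692, 0.1861]
ee_rot: [-0.161, 3.137, -0.0]
force: [0.4, 0.4, -0.3]
width: 0.004
gripper_force: 0.0
t 36.3 lane TCP 122.6 -0.6 z 0.1861 F lane 0.39 0.32 -0.28 T [0.02 0.03 0.04]
mould 1164 [49.2 49.8 61.3] [ 0.143 87.081] 95.19856821275951
flap 1 312 [2.3 2.8 3.3] [ 5.4 24.7]
flap -1 326 [2.2 2.8 3.2] [-22.5  -3.1]
```

Flaps are shut and the mould sits at rear about 48–49 mm, level. I move the hand off to the left, where the wrist camera can see the fan, and check by image difference that it runs.

```bash
python3 -m creep '[[0,0.4,-0.2,0,0],[0,0.8,0,0,0],[0,0.9,0,0,0],[0,0.9,0,0,0],[0,0.9,0,0,0],[0,0.9,0,0,0],[0.2,0.6,0,0,0],[0.2,0.3,0,0,0],[0,0,0,0,0],[0,0,0,0,0],[0,0,0,0,0]]'
python3 - <<'E'
from h import *
P=[]
for i in range(4):
    p,L=wrist();P.append(p.astype(float))
x,y,z=L[...,0],L[...,1],L[...,2]
fan=(x>90)&(x<160)&(y>55)&(y<82)&(z>10)&(z<112);hous=(x>70)&(x<190)&(y<50)&(y>-50)&(z>100)&(z<112)
tab=(z<5)&(y>100)
D=np.mean([abs(P[i+1]-P[i]).mean(-1) for i in range(3)],0)
for n,m in(("fan",fan),("housing",hous),("table",tab)):print(n,m.sum(),D[m].mean().round(2),np.percentile(D[m],95).round(2) if m.any() else "")
for n in("top","side"):
    im,c=grab(n,11);im2=vision.get_image(n);d0=np.load(n+"0.npz")
    X,Y=[(c[...,:2]-G)@e*1000 for e in(EX,EY)];Z=c[...,2]*1000
    df=abs(im["pixels"].astype(float)-im2["pixels"]).mean(-1)
    f=(X>85)&(X<165)&(Y>56)&(Y<80)&(Z>20);r=(X>70)&(X<190)&(abs(Y)<50)&(Z>95)
    print(n,"fan",f.sum(),df[f].mean().round(2),"roof",df[r].mean().round(2),r.sum())
    m=(Z>85)&(Z<101)&(abs(Y)<24)&(X>20)&(X<62)&(cv2.cvtColor(im["pixels"],cv2.COLOR_BGR2HSV)[...,2]>110);print(" mould",m.sum(),np.percentile(X[m],[2,98]) if m.any() else "")
    ch=abs(im["pixels"].astype(float)-d0["p"]).mean(-1);k=r&(X>150);print(" roof rear change px>40:",(ch[k]>40).sum())
    if n=="top":
        for nm,a,b in(("mate",(.437,.226),.07),("bird",(.441,-.256),.045)):
            q=(np.hypot(c[...,0]-a[0],c[...,1]-a[1])<b)&(Z>25);q0=(np.hypot(d0["c"][...,0]-a[0],d0["c"][...,1]-a[1])<b)&(d0["c"][...,2]>.025);print(nm,c[q].mean(0).round(4),d0["c"][q0].mean(0).round(4))
E
```

```text
clock: 37.72
position: [0.6358, 0.1547, 0.1936]
ee_rot: [-0.158, 3.137, -0.001]
force: [-0.7, 0.6, -0.0]
width: 0.004
gripper_force: 0.0
fan 4863 4.57 11.56
housing 7723 1.97 7.44
table 113211 1.6 3.33
top fan 358 0.92 roof 0.61 1992
 mould 98 [49.19429977 61.74579553]
 roof rear change px>40: 0
mate [0.4289 0.2501 0.0387] [0.4363 0.2256 0.0388]
bird [ 0.4403 -0.252   0.072 ] [ 0.4402 -0.252   0.072 ]
side fan 93 1.22 roof 1.09 1479
 mould 122 [46.94748546 61.62410729]
 roof rear change px>40: 0
```

```bash
python3 - <<'E'
from h import *
P=[]
for i in range(6):
    p,L=wrist();P.append(cv2.GaussianBlur(p,(3,3),0).astype(float).mean(-1))
P=np.array(P);S=P.std(0);x,y,z=L[...,0],L[...,1],L[...,2]
g=np.hypot(cv2.Sobel(P[0],-1,1,0),cv2.Sobel(P[0],-1,0,1))
fan=(x>90)&(x<160)&(y>60)&(y<85)&(z>10)&(z<105);ref=(z<112)&~fan&(y<300)&(y>-50)&(np.abs(x)<300)
for lo,hi in((0,20),(20,60),(60,120),(120,400)):
    a=fan&(g>=lo)&(g<hi);b=ref&(g>=lo)&(g<hi);print(lo,a.sum(),S[a].mean().round(2),"ref",b.sum(),S[b].mean().round(2))
s=np.load("side11.npz")["c"];s0=np.load("side0.npz")["c"]
for c in(s,s0):
    q=(np.hypot(c[...,0]-.437,c[...,1]-.226)<.07)&(c[...,2]>.035);print(q.sum(),c[q].mean(0).round(4))
st()
E
```

```text
0 1493 0.82 ref 81038 0.42
20 1408 0.91 ref 10278 0.56
60 747 1.1 ref 5178 0.66
120 703 1.71 ref 9927 0.98
753 [0.433  0.2242 0.0404]
764 [0.4328 0.2237 0.0404]
t 38.42 lane TCP 107.6 227.6 z 0.1935 F lane -0.3 0.32 -0.15 T [ 0.01 -0.01 -0.03]
```

```bash
python3 - <<'E'
from h import *
P=[]
for i in range(8):
    p,L=wrist();P.append(p.astype(float).mean(-1))
P=np.array(P);S=P.std(0);x,y,z=L[...,0],L[...,1],L[...,2];M=P.mean(0)
fan=(x>80)&(x<170)&(y>54)&(y<90)&(z>5)&(z<112);ref=~fan&np.isfinite(x)
for lo,hi in((0,40),(40,80),(80,140),(140,256)):
    a=fan&(M>=lo)&(M<hi);b=ref&(M>=lo)&(M<hi);print(lo,a.sum(),np.percentile(S[a],[50,90,99]).round(2),"ref",b.sum(),np.percentile(S[b],[50,90,99]).round(2))
k=fan&(S>5);print(k.sum(),"centre",x[k].mean(),z[k].mean(),"spread",x[k].std(),z[k].std(),"ref frac",(ref&(S>5)).sum()/ref.sum(),"fan frac",k.sum()/fan.sum())
H,_,_=np.histogram2d(z[k],x[k],bins=[range(5,115,15),range(80,175,10)]);print(H.astype(int))
E
```

```text
0 2366 [2.59 4.41 5.84] ref 48662 [2.53 3.74 5.05]
40 3135 [1.79 2.56 3.41] ref 38750 [1.75 2.49 3.22]
80 1128 [1.53 2.32 4.37] ref 88239 [1.37 1.91 2.44]
140 150 [1.5  2.62 5.92] ref 122636 [0.83 1.27 1.9 ]
121 centre 109.1183839074057 67.57326716409152 spread 23.6993873156361 20.270847699819264 ref frac 0.0024003727953279897 fan frac 0.01784924030092934
[[ 0  0  0  0  0  0  0  0  0]
 [ 3  5  0  0  3  0  0  0  0]
 [ 7  1  0  1  3  1  0  0  0]
 [12  0  0  2 12  4  0  0  0]
 [11  7  2  0  2  0  0  0  1]
 [ 7  5 13  2  1  1  6  3  3]
 [ 0  0  0  0  0  0  0  0  3]]
```

The fan picture says nothing certain, so I check by touch: put the fingers back behind the mould and feel whether it meets the stop at once.

```bash
python3 -m creep '[[0.1,-0.4,0,0,0],[0.25,-0.8,0,0,0],[0.3,-0.9,0,0,0],[0.3,-0.9,0,0,0],[0.3,-0.9,0,0,0],[0.3,-0.9,0,0,0],[0.3,-0.6,0,0,0],[0.17,-0.3,0,0,0],[0,0,0,0,0],[0,0,0,0,0],[0,0,0,0,0]]' >/dev/null
python3 - <<'E'
from h import *
st();t=G+.027*EX;plan(t[0],t[1],.0535,186)
E
```

```text
t 40.2 lane TCP 26.9 1.1 z 0.1934 F lane -0.56 0.22 -0.45 T [ 0.06 -0.01  0.01]
t 40.2 pos [ 0.5786 -0.0775  0.1934] yawx -174.0 tilt 0.03 units xyz [-3.000e-03 -2.800e-02  3.499e+00] turn units -0.001 w 0.007 gf 0.0 F [-0.6  0.2 -0.5] j7 1.76
```

```bash
python3 -m creep '[[0,-0.03,0.4,0,0],[0,0,0.7,0,0],[0,0,0.8,0,0],[0,0,0.7,0,0],[0,0,0.5,0,0],[0,0,0.3,0,0],[0,0,0.1,0,0],[0,0,0,0,0],[-0.1,0,0,0,0],[-0.07,0,0,0,0],[0,0,0,0,0]]' >/dev/null; python3 -c "from h import *;st()"
python3 -m creep '[[-0.025,0,0,0,0],[-0.02,0,0,0,0]]' >/dev/null; python3 -c "from h import *;st()"
python3 -m creep '[[-0.025,0,0,0,0],[-0.02,0,0,0,0]]' >/dev/null; python3 -c "from h import *;st()"
python3 -m creep '[[-0.025,0,0,0,0],[-0.02,0,0,0,0]]' >/dev/null; python3 -c "from h import *;st()"
```

```text
t 41.58 lane TCP 33.8 -1.5 z 0.0539 F lane 0.18 0.49 0.08 T [ 0.03  0.09 -0.03]
t 41.83 lane TCP 35.0 -1.5 z 0.0536 F lane -0.23 -0.03 -0.0 T [ 0.03  0.03 -0.01]
t 42.08 lane TCP 36.8 -1.5 z 0.0535 F lane 0.45 -0.76 -1.38 T [0.06 0.05 0.  ]
t 42.33 lane TCP 37.9 -1.5 z 0.0534 F lane -3.82 0.19 3.15 T [ 0.05  0.83 -0.  ]
```

```bash
python3 -m creep '[[-0.025,0,0,0,0]]' >/dev/null; python3 -c "from h import *;st()"
python3 -m creep '[[-0.025,0,0,0,0]]' >/dev/null; python3 -c "from h import *;st()"
python3 -m creep '[[-0.025,0,0,0,0]]' >/dev/null; python3 -c "from h import *;st()"
```

```text
t 42.45 lane TCP 37.9 -1.5 z 0.0533 F lane -8.23 1.53 5.74 T [-0.01  1.51  0.06]
t 42.58 lane TCP 38.0 -1.6 z 0.0531 F lane -10.22 -0.0 7.93 T [-0.08  2.03  0.07]
t 42.7 lane TCP 38.1 -1.6 z 0.053 F lane -13.47 0.07 9.51 T [-0.12  2.58  0.11]
```

It went stiff at once, at the same place (37.9 → 38.1 mm), so the mould is home and did not spring back. Fingers out, check the flaps, hand in.

```bash
python3 -m creep '[[0.05,0,0,0,0],[0.05,0,0,0,0],[0.1,0,0,0,0],[0,0,-0.2,0,0],[0,0,-0.5,0,0],[0,0,-0.7,0,0],[0,0,-0.7,0,0],[0,0,-0.7,0,0],[-0.5,0,-0.4,0,0],[-0.8,0,0,0,0],[-0.8,0,0,0,0],[-0.3,0,0,0,0]]' >/dev/null
python3 -m creep '[[0,0,0,0,0],[0,0,0,0,0],[0,0,0,0,0]]'
python3 - <<'E'
from h import *
from cell import sign_off
st();p,L=wrist();x,y,z=L[...,0],L[...,1],L[...,2];h=cv2.cvtColor(p,cv2.COLOR_BGR2HSV)
m=(z>90)&(z<101)&(abs(y)<24)&(x>5)&(x<75)&(h[...,2]>90);print("mould",np.percentile(x[m],[.5,99]).round(1),np.median(z[m]))
o=(h[...,0]<14)&(h[...,1]>170)&(h[...,2]>80)&(abs(y)<32)&(x>-15)&(x<40)&(z>10)
ok=True
for s in(1,-1):
    k=o&(s*y>0);r=np.percentile(x[k],[2,98]);print("flap",k.sum(),r.round(1));ok&=r[1]<6
if ok and np.percentile(x[m],.5)>47: print(sign_off())
E
```

```text
clock: 44.58
position: [0.6803, -0.0698, 0.1818]
ee_rot: [0.161, -3.137, -0.0]
force: [0.7, -0.4, -0.6]
width: 0.003
gripper_force: 0.0
t 44.58 lane TCP 128.8 -1.9 z 0.1818 F lane 0.65 -0.52 -0.57 T [0.05 0.01 0.02]
mould [48.7 61.2] 95.16819975557117
flap 386 [2.2 3.3]
flap 402 [2.2 3.3]
the job is handed in; nothing more can be done
None
```

The mould half is in the dryer, on edge and upright, pressed against the start plate's hard stop (felt at the same depth on two pushes), with the flaps shut, the hand clear and the job handed in at about 44.6 s. Two early tries at the gate stalled at 18–22 N until I lifted the mould about 2 mm, and I couldn't confirm from the pictures that the fan is running.

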